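# Light the hob from its control box: hood rocker, gas latch, igniter held

### The job

Get the burner going from the grey control box: first push down the raised, blue-marked end of the white cooker-hood rocker until it has tipped fully over, then press the green square gas latch fully in (it stays down), then press the round red igniter fully down and finish while still holding it down with the closed fingertips. Only press, in exactly this order; do not pick up or shift anything else on the counter, and leave the burner knob as it is set.

Things in the scene. Friction and masses are not known exactly. Their poses are not given: they have to be found in the camera images.
- console: fixed grey control box 130 x 300 x 30 mm (x, y, z) carrying the three modules side by side along its y axis, 92 mm apart, in any order. Origin at the centre of its underside; z up
- rocker_base: round dark steel module plate, 82 mm across, 10 mm thick, carrying the white rocker; its x axis points along the rocker towards the rocker's blue-marked end. Origin at the centre of its underside, which lies on the grey box (30 mm above the counter); z up
- hood_rocker (a joint): tilt of the white rocker paddle (80 mm long, 36 mm wide, 10 mm thick; pivot 24 mm above the underside of its plate, under the paddle's middle): -0.18 to -0.13 rad = off, as it starts (blue-marked end raised), +0.18 rad = on (blue-marked end fully down). Stays where it is left; moving it takes about 2 to 5 N near the marked end
- rocker_press (a point): centre of the blue mark on top of the white rocker, 30 mm from the pivot along the paddle and 10 mm from the paddle's end; moves with the rocker (about 10 mm lower when on than when off). Press straight down here
- gas_base: round dark steel module plate, 82 mm across, 10 mm thick, carrying the green square latch in a black collar 50 mm across whose top is 20 mm above the plate's underside. Origin at the centre of its underside, which lies on the grey box (30 mm above the counter); z up
- gas_latch (a joint): depth of the green latch in m: 0 = out (it starts within 1 mm of this), 0.008 = fully in; no spring, it stays where it is pushed, about 3 N to move it; a hard stop at 8 mm
- gas_latch_top (a point): centre of the top of the green square cap, 32 x 32 mm, standing 13 mm above its collar when out and 5 mm when fully in
- igniter_base: round dark steel module plate, 82 mm across, 10 mm thick, carrying the round red spring button in a black collar 50 mm across whose top is 20 mm above the plate's underside. Origin at the centre of its underside, which lies on the grey box (30 mm above the counter); z up
- igniter (a joint): depth of the red button in m: 0 = out, 0.008 = fully down; sprung, about 1 N to start and 6 N fully down; springs back when let go; a hard stop at 8 mm
- igniter_top (a point): centre of the top of the round red cap, 34 mm across, standing 13 mm above its collar when out and 5 mm when fully down
- knob_mark (a point): red mark on the rim of the turning burner knob (46 mm across, top 88 mm above the counter) on the black hob (360 x 320 x 64 mm, pan supports up to 95 mm high) at the left; leave it as set
- bottle: closed amber glass bottle, 62 mm across, 190 mm tall, loose; origin at the centre of its underside; leave alone
- wok_lid: domed aluminium wok lid, 284 mm across, 74 mm tall with its black knob, loose; origin at the centre of its underside; leave alone
- brush: hard blue silicone brush lying flat, about 185 mm long along its x axis, 36 mm wide, 18 mm high, loose; origin near mid-length on the underside; leave alone
- crusher: yellow plastic garlic crusher lying flat, about 170 mm long along its x axis, 50 mm wide, 36 mm high, loose; origin on the underside, 40 mm from the centre of its round cup; leave alone
- coasters: set of four round wooden coasters, 96 mm across, 32 mm high as one stack, loose; origin at the centre of its underside; leave alone

How it is judged:
By the outcome, as a careful person would: the job done as asked, in the order asked, and still so for the second after the job is handed in, while the arm keeps its last pose, push and grip.
It also fails if it takes over 38 s, if anything falls off the work surface, if the arm or the gripper's body presses on something with over 40 N, if the wrist force passes 120 N, or if a joint passes its speed limit or range.

### The arm

A 6-joint arm with a two-finger parallel gripper is mounted at the origin on the work surface. World frame = base frame: x ahead of the robot, y to its left, z up, the work surface at z = 0. Lengths are in mm, angles in rad, forces in N, time in s.
With the tool pointing down it reaches from about 400 to 925 mm from the base axis. Payload 12.5 kg.
Tool frame: the origin (TCP) lies at the very end of the fingers, on their centre line; the grasp point (between the pads) lies 19 mm behind it; z points along the fingers, y is the direction in which the jaws open and shut (so a half turn about z gives the same grasp; the last joint's range is limited). The gripper opens to 95 mm and grips with 3 to 60 N. Pads are 20 mm wide; open, the fingers measure 119 mm over their backs; the gripper's body (75 mm by 180 mm) begins 59 mm behind the grasp point.
Start: joints at [1.093, 0.491, 1.559, -0, 1.092, -0.106], TCP at [227.043, 582.321, 214.661] pointing down, gripper open.
Joint ranges: [-3.1, 3.1], [-0.84, 2.19], [0.05, 2.79], [-1.13, 4.28], [0.06, 2.93], [-2.69, 2.69]. Speed limits (rad/s): [2.22, 2.22, 2.79, 3.14, 3.14, 3.14].

### API

Orientations are given as [roll, pitch, yaw] about the fixed x, y, z axes, in that order (R = Rz(yaw) Ry(pitch) Rx(roll)).
In Python, from cell import env gives the robot as it stands.
- The arm moves only by the shell command python3 -m pendant 'ROWS'. ROWS is JSON, a list that holds one entry, the list of rows, each a list of 5 numbers: the opening, from 0 (shut) to 1 (fully open), then the shift along the tool's x, y, z in m, then the turn about the tool's z in rad. A call has exactly 8 rows; each row is the pose to reach, as a shift and turn from the pose commanded when the call began, along the tool's axes at that moment; what a row does not reach only later rows make up. A row lasts 1/10 s, in which the tool goes at most 50 mm and 8.59 degrees, less where a joint would pass 70% of its speed; a pose out of reach is approached as far as the arm can. A call with a gripper value outside its range is refused whole. The fingers move at their own pace and stop on an object; the grip force is fixed at half the most. Time passes only in rows, so rows that repeat a pose let the fingers close, or fill a call up. It gives the time, the measured TCP pose, the force and the opening at its end, in the units of the state.
- env.state(): the state, without advancing time (a new reading comes with each control period).
- env.read_camera(name): name is "side" or "top" or "wrist"; returns a dict with "image" (420x560x3 uint8, blue, green, red), "range_z" (420x560 float32, mm along the optical axis (not along the pixel's ray), 0 where there is no reading), "fx", "fy", "cx", "cy" (pixels), "rvec" (rotation vector, rad) and "tvec" (3), from world to camera coordinates, as OpenCV has them; the wrist camera has in their place "tool_from_camera" (4x4, takes a point from camera to tool coordinates, whose origin is the TCP and whose axes are the flange's). Camera axes: x right, y down, z forward; pixel columns grow to the right and rows downward; lengths in mm; the calibration is good to about 2 mm. A picture is of the moment at which its call begins: read the wrist's pose just before it.
- env.job_done(): hands the job in, once; it reports no verdict.
The state is a dict: "t": time; "joints": joint angles; "qvel": joint speeds; "tau": joint torques, N m; "eef_pos": TCP position; "tcp_rot": TCP orientation; "ft_force": force on the tool from outside, world axes, zero at the start; "moment": the same for the moment, N m; "opening": opening from 0.0 (shut) to 1.0 (fully open).
Only numpy, scipy, OpenCV 4.12 (cv2) and the standard library are available. Lean on these libraries where they do the work, as an engineer would, in place of code of your own. Each camera call takes 0.05 s, during which the arm holds its last target. There are 200 camera calls.

## Working session

There is one attempt and no reset: what is moved stays moved. The work goes in short steps, Python scripts to look and compute and a shell command to move; the robot and the scene stay as the last step left them, time stands still between calls to the robot, and variables do not carry over. Pictures are saved under pics/ and viewed, about 8 in all and at most 12, crops included, and the job is handed in when it is done.

```bash
mkdir -p pics; cat > h.py <<'E'
import numpy as np, cv2
from cell import env
def pts(c):
    K=np.array([[c["fx"],0,c["cx"]],[0,c["fy"],c["cy"]],[0,0,1.]])
    v,u=np.mgrid[0:420,0:560]
    z=c["range_z"]
    P=np.stack([(u-c["cx"])/c["fx"]*z,(v-c["cy"])/c["fy"]*z,z],-1)
    R=cv2.Rodrigues(np.array(c["rvec"],float))[0]
    return (P-np.array(c["tvec"]).ravel())@R
E
python3 - <<'E'
from h import *
print(env.state())
a=env.read_camera("top");b=env.read_camera("side")
np.savez("top.npz",**a);np.savez("side.npz",**b)
cv2.imwrite("pics/top.png",a["image"]);cv2.imwrite("pics/side.png",b["image"])
for n,c in(("top",a),("side",b)):
    W=pts(c);hsv=cv2.cvtColor(c["image"],cv2.COLOR_BGR2HSV)
    for col,lo,hi in(("green",(45,90,50),(85,255,255)),("blue",(95,100,50),(130,255,255)),("red",(0,130,60),(8,255,255)),("red2",(172,130,60),(180,255,255))):
        m=cv2.inRange(hsv,lo,hi);k,l,s,ce=cv2.connectedComponentsWithStats(m)
        for i in range(1,k):
            if s[i,4]>25:
                q=W[(l==i)&(c["range_z"]>0)]
                print(n,col,s[i],ce[i].round(1),np.median(q,0).round(1) if len(q) else None)
E
```

```text
{'t': 0.0, 'joints': array([ 1.09341745e+00,  4.91564006e-01,  1.55942858e+00,  1.25827179e-05,
        1.09172186e+00, -1.05562854e-01]), 'qvel': array([ 5.73210776e-04,  4.11583905e-04,  2.47072908e-03, -9.53673616e-04,
        7.42712875e-04, -3.95392396e-05]), 'tau': array([-3.35544501e-03, -6.12639642e+01, -2.58193302e+01,  6.92296098e-02,
        4.81496856e-02, -5.09738982e-05]), 'eef_pos': array([226.9113233 , 582.09735354, 214.06617746]), 'tcp_rot': array([-3.14047827e+00, -1.29298072e-04,  2.76977075e+00]), 'ft_force': array([-0.61082092,  0.27097184,  0.34248423]), 'moment': array([-0.01681186, -0.02348854, -0.00402565]), 'opening': 0.9997877734808707}
top green [236 229  12  13 134] [241.6 234.9] [505.5  76.5  61.4]
top blue [274 149  53  16 325] [295.2 157. ] [777.3 -86.4  16.9]
top blue [479 333  24  37 283] [486.6 349.5] [ 153.4 -682.6    7.9]
top red [264 223  12  12 112] [269.7 228.6] [524.8 -13.1  60.3]
side green [374 195  13  21 176] [380.1 204.6] [ 893.1 -139.1   62.5]
side green [244 207  13   9  81] [250.3 211.1] [506.7  69.3  61.9]
side blue [333 210  34  31 256] [348.6 223. ] [ 776.5 -104.2   17.2]
side blue [292 394   9  26 130] [296.5 403.7] [ 172.6 -624.9  106.7]
side blue [306 394   9  26 165] [309.2 405.6] [ 191.7 -639.4  103.2]
side blue [274 398  16  22 243] [281.7 411.1] [ 140.4 -622.1  108.7]
side blue [317 403  16  17 151] [323.7 412.5] [ 201.7 -668.2  107.4]
side red [265 218  11   9  74] [270.4 221.6] [527.3 -20.1  62.2]
```

View pics/top.png

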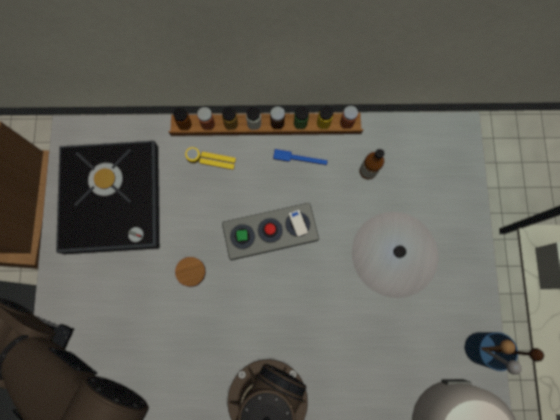

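View pics/side.png

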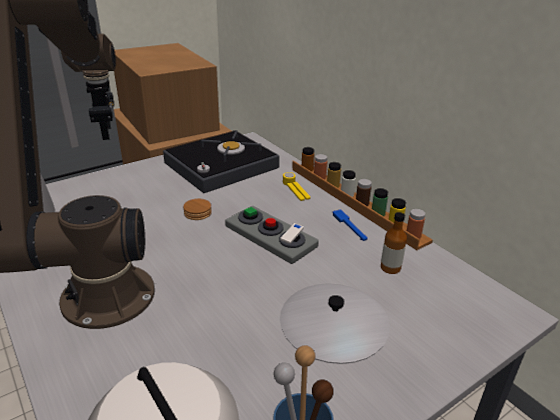

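The top view shows green at (242,235), red at (270,229) and the white rocker at (298,222), with its blue mark at about (295,214). The heights (61 against 63 mm) and the spacing (91.7 mm) match the description. Next I measure the rocker.

```bash
python3 - <<'E'
from h import *
a=np.load("top.npz");W=pts(a);im=a["image"]
cv2.imwrite("pics/crop.png",cv2.resize(im[195:265,215:325],None,fx=7,fy=7,interpolation=cv2.INTER_CUBIC))
hsv=cv2.cvtColor(im,cv2.COLOR_BGR2HSV);roi=np.zeros((420,560),bool);roi[200:245,282:315]=1
w=roi&(hsv[...,2]>170)&(W[...,2]>50)
bl=roi&(hsv[...,0]>95)&(hsv[...,0]<130)&(hsv[...,1]>70)&(W[...,2]>52)
for m in(w,bl):
    v,u=np.nonzero(m);print(m.sum(),u.mean(),v.mean(),W[m].mean(0).round(1),W[m].min(0).round(),W[m].max(0).round())
P=W[w|bl];c=P.mean(0);e,V=np.linalg.eigh(np.cov(P[:,:2].T));d=V[:,1]*np.sign(V[0,1]);print(c,d,np.degrees(np.arctan2(d[1],d[0])),np.polyfit((P[:,:2]-c[:2])@d,P[:,2],1))
s=env.state();yaw=s["tcp_rot"][2]
T=np.array([535,-60,240.])-s["eef_pos"];print("shift",T[0]*np.cos(yaw)+T[1]*np.sin(yaw),T[0]*np.sin(yaw)-T[1]*np.cos(yaw),-T[2])
E
```

```text
156 298.77564102564105 224.66666666666666 [ 536.9 -105.3   61. ] [ 507. -126.   51.] [567. -84.  71.]
17 294.52941176470586 213.7058823529412 [571.3 -92.1  68.4] [ 567. -100.   64.] [577. -84.  74.]
[ 540.26819735 -104.00731552   61.74217139] [0.93459999 0.35570051] 20.836383067840032 [ 0.17667225 61.74217139]
shift -520.2952013265652 -486.3361998769794 -25.846868542551988
```

View pics/crop.png

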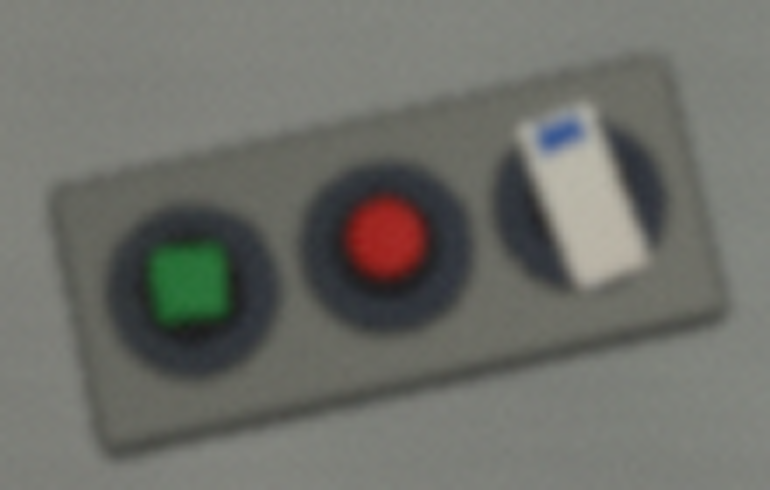

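```bash
python3 -m pendant '[[[0,-0.035,-0.033,-0.003,0],[0,-0.07,-0.066,-0.007,0],[0,-0.105,-0.099,-0.01,0],[0,-0.14,-0.132,-0.014,0],[0,-0.175,-0.165,-0.018,0],[0,-0.21,-0.198,-0.022,0],[0,-0.245,-0.231,-0.026,0],[0,-0.26,-0.243,-0.026,0]]]'
python3 -m pendant '[[[0,-0.035,-0.033,0,0.12],[0,-0.07,-0.066,0,0.24],[0,-0.105,-0.099,0,0.36],[0,-0.14,-0.132,0,0.48],[0,-0.175,-0.165,0,0.6],[0,-0.21,-0.198,0,0.72],[0,-0.245,-0.231,0,0.837],[0,-0.26,-0.243,0,0.837]]]'
python3 - <<'E'
from h import *
import time
s=env.state();c=env.read_camera("wrist")
print(s["t"],s["eef_pos"],s["tcp_rot"],s["joints"],s["opening"],s["ft_force"],c["tool_from_camera"])
np.savez("w1.npz",pos=s["eef_pos"],rot=s["tcp_rot"],**c);cv2.imwrite("pics/w1.png",c["image"])
E
```

```text
t: 0.9
eef_pos: [382.0, 258.6, 241.0]
tcp_rot: [3.141, 0.001, 2.768]
ft_force: [-0.6, 0.7, 0.4]
opening: 0.383
t: 1.7
eef_pos: [536.0, -62.8, 240.2]
tcp_rot: [-3.141, 0.0, 1.927]
ft_force: [0.6, 0.6, 0.5]
opening: 0.002
1.7 [536.02554687 -62.7747305  240.16910297] [-3.14140821e+00  1.66929704e-04  1.92681558e+00] [-2.38870677e-01  3.42976759e-01  1.73495634e+00 -2.76400552e-04
  1.06371878e+00 -5.94755677e-01] 0.0016389575613087852 [0.61140251 0.5775314  0.49690145] [[ 4.22778441e-04 -9.66018642e-01 -2.58472057e-01  7.15782306e+01]
 [ 9.99999583e-01  1.99335695e-04  8.90681454e-04 -4.95850155e-01]
 [-8.08892182e-04 -2.58472325e-01  9.66018324e-01 -1.71210557e+02]
 [ 0.00000000e+00  0.00000000e+00  0.00000000e+00  1.00000000e+00]]
```

View pics/w1.png

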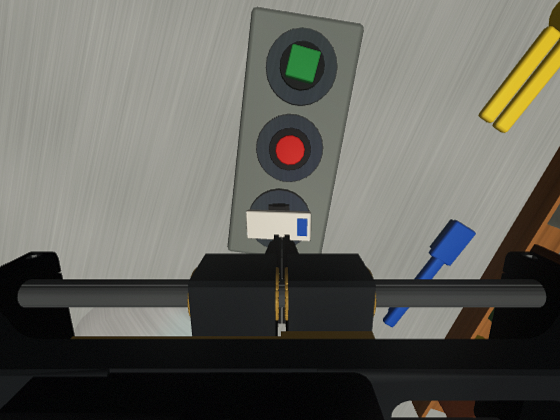

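The wrist view shows green at (303,63), red at (290,150) and the blue mark at (302,227), all clear of the fingers. I take their positions from this picture.

```bash
cat > m.py <<'E'
from h import *
from scipy.spatial.transform import Rotation as Ro
def world(d):
    z=d["range_z"];v,u=np.mgrid[0:420,0:560]
    P=np.stack([(u-d["cx"])/d["fx"]*z,(v-d["cy"])/d["fy"]*z,z],-1);T=d["tool_from_camera"]
    return (P@T[:3,:3].T+T[:3,3])@Ro.from_euler("xyz",d["rot"]).as_matrix().T+d["pos"]
def feats(d,boxes):
    W=world(d);hsv=cv2.cvtColor(d["image"],cv2.COLOR_BGR2HSV);out={}
    for n,lo,hi in(("green",(45,90,50),(85,255,255)),("blue",(95,120,50),(130,255,255)),("red",(0,130,60),(8,255,255))):
        if n not in boxes: continue
        a,b,e,f=boxes[n];m=np.zeros((420,560),bool);m[b:f,a:e]=1
        m&=(cv2.inRange(hsv,lo,hi)>0)&(d["range_z"]>0)
        z=np.percentile(W[m][:,2],60);m&=abs(W[...,2]-z)<5;q=W[m]
        out[n]=(q.min(0)+q.max(0))/2;out[n][2]=np.median(q[:,2])
        print(n,m.sum(),out[n].round(1),"mean",q.mean(0).round(1),"size",np.ptp(q,axis=0).round(1))
    return out
def shift(p):
    s=env.state();y=s["tcp_rot"][2];D=p-s["eef_pos"]
    return np.round([D[0]*np.cos(y)+D[1]*np.sin(y),D[0]*np.sin(y)-D[1]*np.cos(y),-D[2]],1)
E
python3 - <<'E'
from m import *
d=np.load("w1.npz");o=feats(d,dict(green=(270,30,340,100),red=(260,120,320,180),blue=(285,205,325,250)))
W=world(d);hsv=cv2.cvtColor(d["image"],cv2.COLOR_BGR2HSV)
r=np.zeros((420,560),bool);r[205:245,240:315]=1
m=r&(W[...,2]>50)&(W[...,2]<80)&((hsv[...,2]>150)|(hsv[...,1]>120));q=W[m]
c=cv2.minAreaRect(q[:,:2].astype(np.float32));print(c,q[:,2].min(),q[:,2].max())
b=o["blue"].copy();b[2]=90;print("to blue@90",shift(b))
print(env.state()["tcp_rot"])
for n in("green","red"): 
  print(n,"from blue",shift(o[n])-shift(o["blue"]))
E
```

```text
green 979 [507.9  76.4  63.8] mean [507.9  76.4  63.8] size [33.9 33.8  7.2]
blue 166 [572.9 -93.2  69.6] mean [573.  -93.2  69.6] size [16.9 22.5  4.5]
red 675 [527.3 -13.1  64. ] mean [527.4 -12.9  64. ] size [33.3 33.   6. ]
((546.1504516601562, -103.34100341796875), (78.27630615234375, 35.35676956176758), 21.112234115600586) 55.47260165273306 72.03322380047211
to blue@90 [-40.7  23.4 150. ]
[-3.14148123e+00  4.56766083e-04  1.93015303e+00]
green from blue [181.7  -1.2   5.7]
red from blue [ 91.  -14.6   5.5]
```

Both measurements agree to about 2 mm. Moving down over the blue mark.

```bash
python3 -m pendant '[[[0,-0.02,0.012,0.03,0],[0,-0.041,0.0235,0.06,0],[0,-0.041,0.0235,0.095,0],[0,-0.041,0.0235,0.125,0],[0,-0.041,0.0235,0.145,0],[0,-0.041,0.0235,0.153,0],[0,-0.041,0.0235,0.153,0],[0,-0.041,0.0235,0.153,0]]]'
python3 -c "
from m import *
print(shift(np.array([572.9,-93.2,59])))"
```

```text
t: 2.55
eef_pos: [571.8, -89.0, 88.6]
tcp_rot: [3.141, 0.001, 1.934]
ft_force: [-0.2, 0.1, -0.7]
opening: 0.008
[-4.3 -0.5 29.6]
```

```bash
python3 -m pendant '[[[0,-0.004,0,0.008,0],[0,-0.004,0,0.015,0],[0,-0.004,0,0.018,0],[0,-0.004,0,0.021,0],[0,-0.004,0,0.023,0],[0,-0.004,0,0.025,0],[0,-0.004,0,0.027,0],[0,-0.004,0,0.027,0]]]'
```

```text
t: 3.35
eef_pos: [573.1, -93.2, 60.6]
tcp_rot: [3.141, 0.0, 1.933]
ft_force: [2.2, 1.3, 2.9]
opening: 0.003
```

```bash
python3 -m pendant '[[[0,0,0,0.001,0],[0,0,0,0.002,0],[0,0,0,0.003,0],[0,0,0,0.003,0],[0,0,0,0.003,0],[0,0,0,0.003,0],[0,0,0,0.003,0],[0,0,0,0.003,0]]]'
```

```text
t: 4.15
eef_pos: [573.3, -93.2, 58.6]
tcp_rot: [3.14, 0.001, 1.933]
ft_force: [1.4, 1.7, 12.8]
opening: 0.004
```

```bash
python3 -m pendant '[[[0,0,0,0.001,0],[0,0,0,0.002,0],[0,0,0,0.002,0],[0,0,0,0.002,0],[0,0,0,0.002,0],[0,0,0,0.002,0],[0,0,0,0.002,0],[0,0,0,0.002,0]]]'
python3 -m pendant '[[[0,0,0,-0.03,0],[0,0,0,-0.06,0],[0,0,0,-0.1,0],[0,0,0,-0.13,0],[0,0,0,-0.15,0],[0,0,0,-0.15,0],[0,0,0,-0.15,0],[0,0,0,-0.15,0]]]'
python3 -m pendant '[[[0,0.04,0,0,0],[0,0.08,0,0,0],[0,0.12,0,0,0],[0,0.12,0,0,0],[0,0.12,0,0,0],[0,0.12,0,0,0],[0,0.12,0,0,0],[0,0.12,0,0,0]]]'
python3 - <<'E'
from m import *
W=pts(c:=env.read_camera("top"));im=c["image"];hsv=cv2.cvtColor(im,cv2.COLOR_BGR2HSV);roi=np.zeros((420,560),bool);roi[200:245,282:315]=1
m=roi&(W[...,2]>48)&(W[...,2]<80)&(hsv[...,2]>150)
P=W[m];d=np.array([.934,.357]);x=(P[:,:2]-[545,-103.5])@d
print(m.sum(),x.min(),x.max(),np.polyfit(x,P[:,2],1))
cv2.imwrite("pics/top2.png",cv2.resize(im[180:280,200:340],None,fx=5,fy=5))
E
```

```text
t: 4.95
eef_pos: [573.5, -93.2, 58.1]
tcp_rot: [3.139, 0.002, 1.933]
ft_force: [-3.8, 3.3, 29.4]
opening: 0.006
t: 5.75
eef_pos: [572.1, -93.0, 204.1]
tcp_rot: [-3.139, -0.002, 1.933]
ft_force: [0.1, -0.4, -0.2]
opening: 0.003
t: 6.55
eef_pos: [530.6, 18.3, 205.3]
tcp_rot: [-3.141, -0.0, 1.932]
ft_force: [-0.9, -0.6, -0.6]
opening: 0.004
242 -37.23515809353974 39.27739553259793 [-0.17578549 62.33934693]
```

View pics/top2.png

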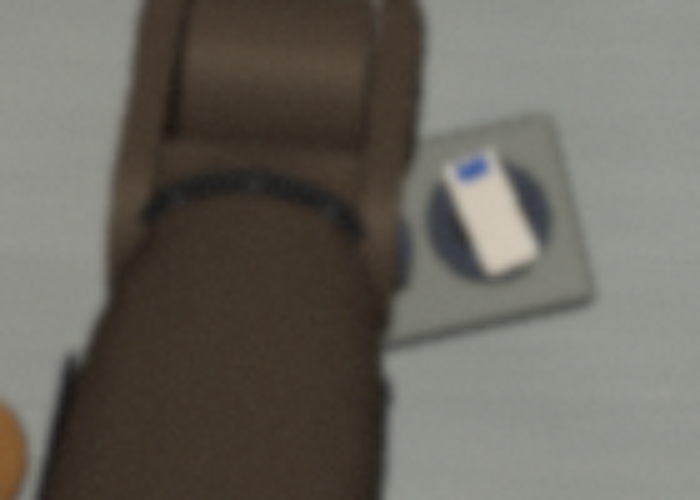

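The rocker now slopes the other way (-0.176, it was +0.177), and it took 29 N against its stop, so it is fully over. Next is the green latch.

```bash
python3 -c "
from m import *
print(shift(np.array([507.9,76.4,75])))"
```

```text
[ 62.3  -0.7 130.4]
```

```bash
python3 -m pendant '[[[0,0.03,0,0,0],[0,0.062,-0.0005,0.02,0],[0,0.062,-0.0005,0.05,0],[0,0.062,-0.0005,0.08,0],[0,0.062,-0.0005,0.11,0],[0,0.062,-0.0005,0.125,0],[0,0.062,-0.0005,0.13,0],[0,0.062,-0.0005,0.13,0]]]'
python3 -c "
from m import *
print(shift(np.array([507.9,76.4,55])))"
```

```text
t: 7.4
eef_pos: [508.0, 76.7, 75.3]
tcp_rot: [-3.141, -0.0, 1.932]
ft_force: [-0.8, 1.0, 0.3]
opening: 0.006
[-0.2 -0.2 20.3]
```

```bash
python3 -m pendant '[[[0,0,0,0.006,0],[0,0,0,0.01,0],[0,0,0,0.013,0],[0,0,0,0.016,0],[0,0,0,0.018,0],[0,0,0,0.02,0],[0,0,0,0.021,0],[0,0,0,0.021,0]]]'
python3 -m pendant '[[[0,0,0,0.001,0],[0,0,0,0.0015,0],[0,0,0,0.0015,0],[0,0,0,0.0015,0],[0,0,0,0.0015,0],[0,0,0,0.0015,0],[0,0,0,0.0015,0],[0,0,0,0.0015,0]]]'
```

```text
t: 8.2
eef_pos: [508.2, 76.9, 55.2]
tcp_rot: [3.141, 0.0, 1.933]
ft_force: [-1.8, -1.3, 9.9]
opening: 0.009
t: 9.0
eef_pos: [508.2, 76.9, 55.0]
tcp_rot: [3.14, 0.001, 1.933]
ft_force: [-6.6, -1.7, 28.8]
opening: 0.003
```

The latch is at its stop: z 55.0 as expected, at 29 N. I lift off and check it.

```bash
python3 -m pendant '[[[0,0,0,-0.03,0],[0,0,0,-0.06,0],[0,-0.03,0,-0.1,0],[0,-0.06,0.0,-0.13,0],[0,-0.095,-0.013,-0.14,0],[0,-0.095,-0.013,-0.14,0],[0,-0.095,-0.013,-0.14,0],[0,-0.095,-0.013,-0.14,0]]]'
python3 - <<'E'
from m import *
s=env.state();c=env.read_camera("wrist");d=dict(pos=s["eef_pos"],rot=s["tcp_rot"],**c);cv2.imwrite("pics/w2.png",c["image"])
print(s["t"],s["eef_pos"],s["qvel"].round(3))
feats(d,dict(green=(200,0,400,240),red=(200,0,400,250)))
print(shift(np.array([527.3,-13.1,75])))
E
```

```text
t: 9.8
eef_pos: [529.0, -15.9, 192.5]
tcp_rot: [-3.141, -0.001, 1.933]
ft_force: [-0.1, 0.2, -0.8]
opening: 0.005
9.8 [529.00091148 -15.91494339 192.49399794] [ 0.011  0.004 -0.001 -0.001  0.001 -0.002]
green 1116 [507.8  76.7  55.9] mean [507.8  76.7  55.9] size [34.6 34.   7.7]
red 794 [527.5 -13.   64.1] mean [527.2 -12.5  64.1] size [33.4 32.4  5.2]
[  3.1  -0.7 117.5]
```

View pics/w2.png

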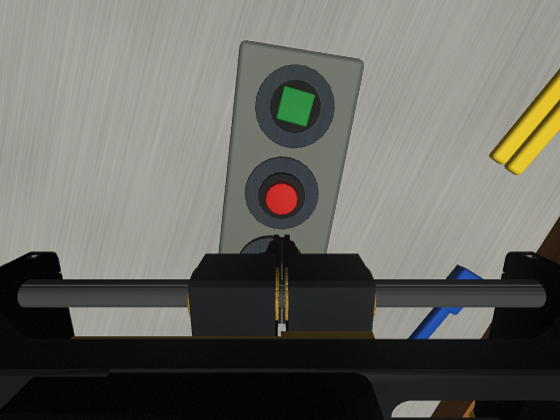

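Green at (296,106) is now 7.9 mm lower (63.8 to 55.9) and stays down. Red at (282,199) is still out. Now the igniter.

```bash
python3 -m pendant '[[[0,0.003,-0.0005,0.03,0],[0,0.003,-0.0005,0.06,0],[0,0.003,-0.0005,0.09,0],[0,0.003,-0.0005,0.11,0],[0,0.003,-0.0005,0.117,0],[0,0.003,-0.0005,0.117,0],[0,0.003,-0.0005,0.117,0],[0,0.003,-0.0005,0.117,0]]]'
python3 -c "
from m import *
print(shift(np.array([527.3,-13.1,55])))"
```

```text
t: 10.65
eef_pos: [528.4, -13.8, 77.1]
tcp_rot: [3.14, 0.001, 1.933]
ft_force: [0.1, -0.4, 0.0]
opening: 0.005
[ 1.1 -0.8 22.1]
```

```bash
python3 -m pendant '[[[0,0.001,-0.0008,0.006,0],[0,0.001,-0.0008,0.011,0],[0,0.001,-0.0008,0.014,0],[0,0.001,-0.0008,0.017,0],[0,0.001,-0.0008,0.02,0],[0,0.001,-0.0008,0.022,0],[0,0.001,-0.0008,0.023,0],[0,0.001,-0.0008,0.023,0]]]'
python3 -m pendant '[[[0,0,0,0.001,0],[0,0,0,0.001,0],[0,0,0,0.001,0],[0,0,0,0.001,0],[0,0,0,0.001,0],[0,0,0,0.001,0],[0,0,0,0.001,0],[0,0,0,0.001,0]]]'
```

```text
t: 11.45
eef_pos: [526.8, -13.3, 54.8]
tcp_rot: [3.141, 0.0, 1.933]
ft_force: [-9.1, 0.4, 28.9]
opening: 0.003
t: 12.25
eef_pos: [526.8, -13.3, 54.6]
tcp_rot: [3.14, 0.001, 1.933]
ft_force: [-10.9, 1.6, 39.1]
opening: 0.006
```

It is fully down but pressed harder than it needs to be, so I ease the command by 1 mm while keeping it at the stop.

```bash
python3 -m pendant '[[[0,0,0,-0.001,0],[0,0,0,-0.001,0],[0,0,0,-0.001,0],[0,0,0,-0.001,0],[0,0,0,-0.001,0],[0,0,0,-0.001,0],[0,0,0,-0.001,0],[0,0,0,-0.001,0]]]'
python3 - <<'E'
from m import *
c=env.read_camera("side");cv2.imwrite("pics/s3.png",c["image"][100:300,150:430].repeat(2,0).repeat(2,1))
s=env.state();c=env.read_camera("wrist");d=dict(pos=s["eef_pos"],rot=s["tcp_rot"],**c)
feats(d,dict(green=(100,0,450,240)))
print(s["t"],s["eef_pos"],s["ft_force"],s["opening"])
E
```

```text
t: 13.05
eef_pos: [526.8, -13.3, 54.8]
tcp_rot: [3.141, 0.0, 1.933]
ft_force: [-8.5, 1.5, 28.8]
opening: 0.002
green 3750 [507.9  76.6  56. ] mean [507.5  76.7  56. ] size [34.4 34.4  7.4]
13.1 [526.74142503 -13.28081096  54.80167496] [-7.54119969  1.23611241 28.75710911] 0.003915625525112432
```

View pics/s3.png

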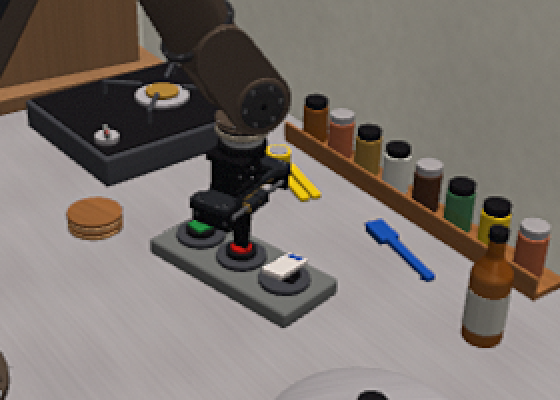

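The picture shows the closed fingers on the red button at (240,250), the rocker tipped at (285,265), the latch down, and nothing else moved. Handing in.

```bash
python3 -c "
from cell import env
print(env.job_done())"
```

```text
the job is handed in; nothing more can be done
None
```

I pressed the three controls in the order asked and handed the job in at about 13 s, with the closed fingertips still holding the igniter down. The hand-in gives no verdict, so these are my own last checks:

- **Rocker:** its measured slope went from +0.177 to -0.176, so it is tipped over to about its +0.18 rad stop. It took 29 N without moving further.
- **Gas latch:** its top dropped from 63.8 to 55.9 mm, and it read 56.0 mm again while I was holding the igniter, so it stayed in. The expected height when fully in is 55 mm, within the roughly 2 mm calibration error.
- **Igniter:** held with the fingertips at 54.8 mm (55 mm is fully down) with about 29 N. It briefly reached 39 N, so I eased the push by 1 mm.
- **Everything else:** the last side picture shows the coasters, brush, crusher, bottle and knob where they were. The lid is only partly in that picture. I judged this by eye and did not measure it.

No check failed or disagreed.

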